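# Grade mixed bearing balls by size

### The arm

A 6-joint arm with a two-finger parallel gripper is mounted at the origin on a cart in front of the work surface, level with it; the furniture and walls round the work are solid. World frame = base frame: x ahead of the robot, y to its left, z up, the work surface at z = 0. Lengths are in m, angles in rad, forces in N, time in s.
With the tool pointing down it reaches from about 0.325 to 0.775 m from the base axis. Payload 5.5 kg.
Tool frame: the origin (TCP) lies at the very end of the fingers, on their centre line; the grasp point (between the pads) lies 19 mm behind it; z points along the fingers, y is the line along which they close (so a half turn about z gives the same grasp; the last joint's range is limited). The gripper opens to 88 mm and grips with 3 to 60 N. Pads are 20 mm wide; open, the fingers measure 115 mm over their backs; the gripper's body (75 mm by 178 mm) begins 61 mm behind the grasp point.
Start: joints at [-0.057, 0.091, 1.231, -0, 1.82, -0.057], TCP at [0.6, -0, 0.223] pointing down, gripper open.
Joint ranges: [-2.87, 2.87], [-0.86, 2.18], [0.17, 2.46], [-1.51, 4.65], [0.06, 2.69], [-2.65, 2.65]. Speed limits (rad/s): [2.57, 2.57, 3.01, 3.14, 3.14, 3.14].

### API

Orientations are given as a unit quaternion [w, x, y, z].
In Python, from station import ctrl, optics, sign_off gives the robot as it stands.
- The arm moves only by the tool servo_tool, never from a script. Its argument "series" is a list of rows, each a list of 5 numbers: the finger opening in mm, from 0 to 87.8, then the shift along the tool's x, y, z in mm, then the turn about the tool's z in degrees. In form: [[gripper, dx, dy, dz, twist], ...]. A call has 1 to 20 rows; each row is the pose to reach, as a shift and turn from the pose commanded when the call began, along the tool's axes at that moment; what a row does not reach only later rows make up. A row lasts 1/10 s, in which the tool goes at most 50 mm and 8.59 degrees, less where a joint would pass 70% of its speed; a pose out of reach is approached as far as the arm can. A call with a gripper value outside its range is refused whole. The fingers move at their own pace and stop on an object; "force" is the grip in N (left out, the last holds). Time passes only in rows, so rows that repeat a pose let the fingers close. It gives the time, the measured TCP pose, the force, the opening and the grip force at its end, in the units of the state.
- ctrl.read_state(): the state, without advancing time (a new reading comes with each control period).
- optics.camera(name): name is "scene" or "side" or "wrist"; returns a dict with "image" (480x640x3 uint8, blue, green, red), "K" (3x3 intrinsics, pixels), "position" and "rotation" of the camera in the world. Camera axes: x right, y down, z forward; pixel columns grow to the right and rows downward; lengths in m; the calibration is good to about 2 mm. A picture is of the moment at which its call begins. There is no depth.
- sign_off(): hands the job in; it is judged then, once.
The state is a dict: "time": time; "joints": joint angles; "joint_velocities": joint speeds; "joint_efforts": joint torques, N m; "ee_pos": TCP position; "tool_rot": TCP orientation; "wrist_force": force on the tool from outside, world axes, zero at the start; "moment": the same for the moment, N m; "finger_gap": opening from 0.0 (shut) to 1.0 (fully open); "finger_force": force on a finger pad.
Only numpy, scipy, OpenCV 4.12 (cv2) and the standard library are available. Lean on these libraries where they do the work, as an engineer would, in place of code of your own. Each camera call takes 0.05 s, during which the arm holds its last target. There are 200 camera calls.

### The job

Slide the loose red parts bin beside the ball grader along the bench until it stands right under the outlet, long side against the grader's end wall. Then gently swing the pan's bar towards the outlet so that the mixed steel balls tip out and roll down the rods, the large ones into the bin and the small ones into the grader's front tray. Finally swing the empty pan back level and let go; leave the tape roll, hex key and marker alone.

Things in the scene. Friction and masses are not known exactly. Their poses are not given: they have to be found in the camera images.
- grader: Grey and aluminium ball grader, fixed to the bench, 310 mm long. Origin on the bench under its middle; +y points uphill to the pan, -y downhill to the outlet, -x to its front tray, +x to its plain back. Three 8 mm rods (gaps 19 mm) between two guards slope 10 degrees down from y=+70 to y=-70 mm. Small balls fall between the rods; large ones roll along them to the outlet.
- tray (a point): Middle of the small-ball tray along the grader's front, 20 mm above the bench: open above, 46 mm wide (grader x -76 to -30), 112 mm long (y -40 to +72), outer wall 48 mm high. A cross ramp under the rods leads small balls into it.
- end_wall (a point): Middle of the grader's end wall at half height: upright grey face at grader y=-45 mm, 70 mm high for x -38 to +38 and 48 mm high beside that to x=-81. Beyond it the rods, guards and a stop plate (outer face y=-108) overhang the outlet: undersides at least 62 mm, tops up to 110 mm above the bench.
- outlet (a point): Point below the outlet where the large balls drop: grader x=0, y=-88 mm, 60 mm above the bench, between the rod ends (y=-70) and the stop plate (inner face y=-104). Balls come down up to 27 mm either side of it in x.
- bin_center (a point): Centre (27.5 mm up) of the loose red open-topped parts bin (a few grey chips stuck in its bottom): 110 mm (its x) by 80 mm (its y) over its walls, rim and ribs up to 10 mm more a side, 55 mm high, about 0.25 kg; slides on the bench. Inside at the rim about 90 x 60 mm. With its long axis parallel to the grader's x and a long side against the end wall it is right under the outlet.
- pan (a joint): Tilt of the pan, rad: 0 = level on its rest (loaded), 1.0 = fully tipped. Aluminium tray 92 x 67 mm, walls on three sides, open on the downhill side and hinged on that edge; its rear rises. Stiff hinge: stays where left; 3 to 6 N at the bar move it. Flung over quickly it throws the balls past the rods.
- pan_hinge (a point): Middle of the pan's hinge axis, which is parallel to the grader's x axis, at grader y=+102 mm, 115 mm above the bench.
- pan_bar (a point): Middle of the level cross bar (black sleeve 62 mm long, 12 mm thick, parallel to the grader's x) of the steel bail on the pan. At joint 0 it is 90 mm above the hinge axis and 35 mm uphill of it; as the pan tips it moves in an arc about that axis towards the outlet (at 1.0 rad: 57 mm downhill, 78 mm above). 55 mm of free space below it.
- large0_center (a point): Centre of one of the three large steel balls, 26 mm diameter, 70 g; starts in the pan, mixed with the others.
- large1_center (a point): Centre of one of the three large steel balls, 26 mm diameter, 70 g; starts in the pan, mixed with the others.
- large2_center (a point): Centre of one of the three large steel balls, 26 mm diameter, 70 g; starts in the pan, mixed with the others.
- small0_center (a point): Centre of one of the three small steel balls, 14 mm diameter, 14 g; starts in the pan, mixed with the others.
- small1_center (a point): Centre of one of the three small steel balls, 14 mm diameter, 14 g; starts in the pan, mixed with the others.
- small2_center (a point): Centre of one of the three small steel balls, 14 mm diameter, 14 g; starts in the pan, mixed with the others.
- tape_center (a point): Bystander: centre of a roll of clear tape lying flat, 92 mm across, 45 mm high.
- hex_center (a point): Bystander: centre of a hex key with a moulded grip, 94 x 33 x 12 mm, lying on the bench.
- marker_center (a point): Bystander: centre of a marker pen, 131 mm long, 14 mm thick, lying on the bench.

How it is judged:
By the outcome, as a careful person would: the job done as asked, in the order asked, and still so for the second after the job is handed in, with the robot touching nothing.
It also fails if it takes over 72 s, if anything falls off the work surface, if the arm or the gripper's body presses on something with over 40 N, if the wrist force passes 120 N, or if a joint passes its speed limit or range.

## Working session

There is one attempt and no reset: what is moved stays moved. The work goes in short steps, Python scripts to look and compute and a tool call to move; the robot and the scene stay as the last step left them, time stands still between calls to the robot, and variables do not carry over. Pictures are saved under pics/ and viewed, at most 10 in all, crops included, and the job is handed in when it is done.

Besides the shell and the picture viewer there is one more tool, called after "Request:" as name(argument=value, ...), one argument or row to a line, values as JSON. servo_tool: Moves the arm, as the interface text tells. Its arguments: {"type":"object","properties":{"series":{"type":"array"},"force":{"type":"number"}},"required":["series"]}

```bash
mkdir -p pics; ls
cat > h.py <<'E'
import numpy as np, cv2, json
from station import ctrl, optics, sign_off
def snap(n, f):
    c=optics.camera(n); cv2.imwrite('pics/%s.png'%f,c['image']); np.savez('pics/%s.npz'%f,**{k:np.array(v) for k,v in c.items()}); return c
def load(f): return dict(np.load('pics/%s.npz'%f))
def ray(c,u,v):
    d=np.linalg.solve(np.array(c['K']),[u,v,1.]); R=np.array(c['rotation']); return np.array(c['position']),R@d
def plane(c,u,v,z):
    p,d=ray(c,u,v); return p+d*(z-p[2])/d[2]
def proj(c,P):
    q=np.array(c['rotation']).T@(np.array(P)-c['position']); q=np.array(c['K'])@q; return q[:2]/q[2]
def tri(c1,a,c2,b):
    p,d=ray(c1,*a); q,e=ray(c2,*b); s=np.linalg.lstsq(np.c_[d,-e],q-p,rcond=None)[0]
    A=p+d*s[0];B=q+e*s[1]; return (A+B)/2,np.linalg.norm(A-B)
E
python3 - <<'E'
from h import *
for n in('scene','side','wrist'):
    c=snap(n,n+'0'); print(n,np.round(c['position'],3),np.round(c['rotation'],3).tolist())
print(ctrl.read_state())
E
```

```text
pics
scene [0.448 1.038 0.858] [0.017, -0.052, 0.884, -0.465]
side [0.532 0.795 0.459] [0.002, -0.02, 0.823, -0.568]
wrist [0.6   0.083 0.383] [0.149, 0.989, 0.001, -0.002]
{'time': 0.15, 'joints': array([-5.66781057e-02,  9.17052766e-02,  1.23157082e+00,  1.19385296e-05,
        1.81979739e+00, -5.66980220e-02]), 'joint_velocities': array([ 0.00223679, -0.00246722, -0.00386449,  0.00108075,  0.00081114,
        0.00111195]), 'joint_efforts': array([ 1.35033202e-03, -4.47044814e+01, -4.06907630e+01,  6.99103042e-02,
        2.74600578e-02, -1.16549641e-04]), 'ee_pos': array([5.99787988e-01, 2.74370539e-05, 2.21776744e-01]), 'tool_rot': array([-5.56227640e-04,  7.07098509e-01,  7.07114666e-01, -4.88731244e-04]), 'wrist_force': array([-0.95466817,  0.0684455 , -0.70280526]), 'moment': array([ 0.03797876, -0.01093913,  0.00259495]), 'finger_force': 0.0, 'finger_gap': 1.000748755657075}
```

View pics/scene0.png

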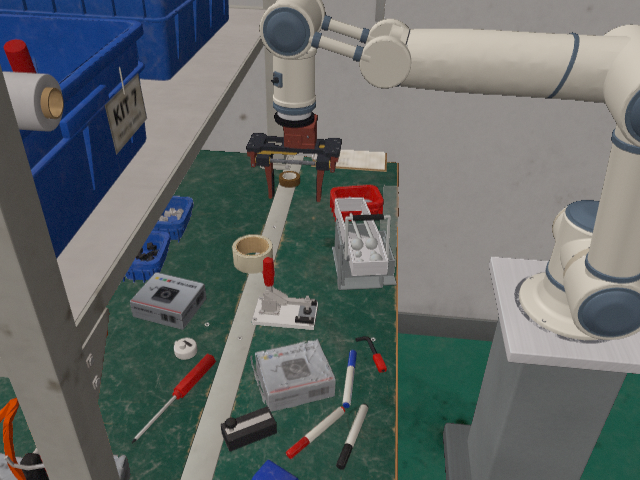

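View pics/side0.png

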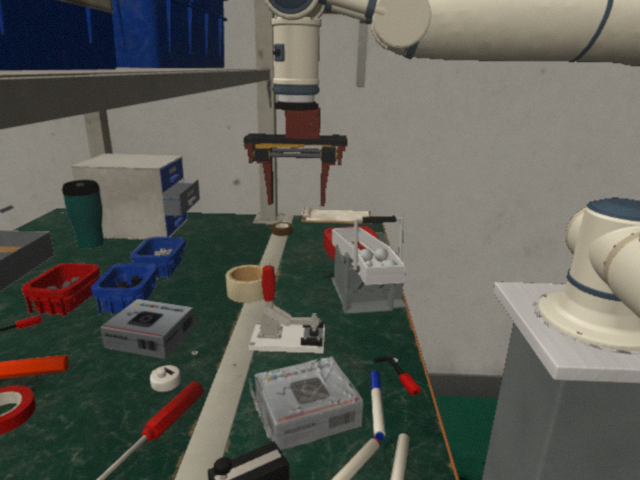

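```bash
sed -i 's/^def ray/from scipy.spatial.transform import Rotation\ndef RM(c):\n    w,x,y,z=c["rotation"]; return Rotation.from_quat([x,y,z,w]).as_matrix()\ndef ray/; s/R=np.array(c\[.rotation.\])/R=RM(c)/; s/np.array(c\[.rotation.\]).T/RM(c).T/' h.py
python3 - <<'E'
from h import *
s=load('scene0');d=load('side0');w=load('wrist0')
print(RM(s).round(2),RM(w).round(2), s['K'],d['K'])
print('bench edge',plane(s,398,400,0),plane(s,397,170,0))
print('bin',plane(s,357,190,.055))
print('grader near base',plane(s,337,287,0),plane(s,392,287,0))
a=cv2.resize(s['image'][160:310,300:430],(650,750)); a=cv2.resize(s['image'][170:300,310:420],None,fx=4.4,fy=4.4,interpolation=cv2.INTER_CUBIC)
b=cv2.resize(d['image'][205:325,310:420],None,fx=4.4,fy=4.4,interpolation=cv2.INTER_CUBIC)
cv2.imwrite('pics/cs.png',a);cv2.imwrite('pics/cd.png',b);print(a.shape,b.shape)
E
```

```text
[[-0.99 -0.08  0.08]
 [-0.11  0.56 -0.82]
 [ 0.02 -0.82 -0.57]] [[ 1.    0.   -0.  ]
 [ 0.   -0.96 -0.3 ]
 [-0.    0.3  -0.96]] [[600.46314133   0.         319.47216234]
 [  0.         600.46314133 232.30764833]
 [  0.           0.           1.        ]] [[446.94566921   0.         320.04813011]
 [  0.         446.94566921 236.86697056]
 [  0.           0.           1.        ]]
bench edge [0.3697076 0.3068311 0.       ] [ 0.37290992 -0.55948177  0.        ]
bin [ 0.48240131 -0.33203868  0.055     ]
grader near base [0.50510126 0.00530079 0.        ] [ 3.83135607e-01 -1.04701545e-02 -1.11022302e-16]
(572, 484, 3) (528, 484, 3)
```

View pics/wrist0.png

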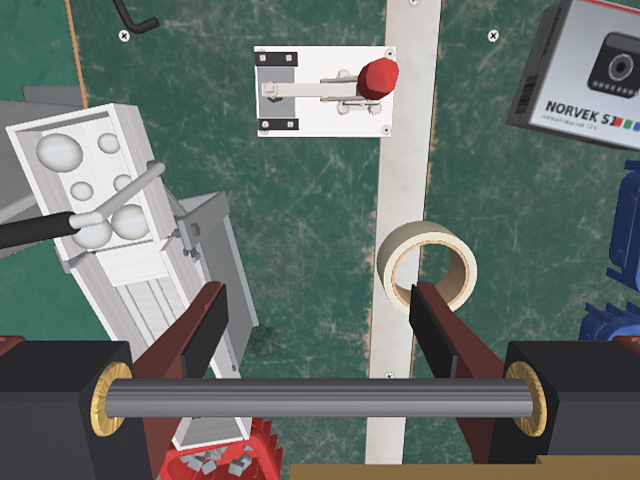

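View pics/cs.png

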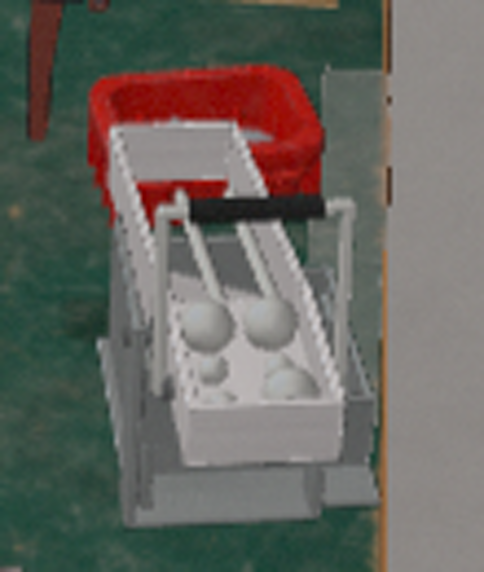

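Request:
servo_tool(
  series=[
    [87.8,-40,-15,-20,0],
    [87.8,-80,-30,-40,0],
    [87.8,-120,-45,-60,0],
    [87.8,-160,-60,-70,0],
    [87.8,-200,-80,-80,0],
    [87.8,-240,-100,-80,0],
    [87.8,-260,-110,-80,0],
    [87.8,-260,-110,-80,0],
    [87.8,-260,-110,-80,0],
  ],
)

```text
time: 1.05
ee_pos: [0.4899, -0.26, 0.3023]
tool_rot: [-0.0, 0.707, 0.707, 0.0]
wrist_force: [0.1, -0.1, 0.3]
finger_gap: 0.996
finger_force: 0.0
```

Run:
```python
from h import *
c=snap('wrist','w1'); snap('scene','s1'); snap('side','d1')
print(ctrl.read_state()['joints'].round(2))
for f in('s1','d1'):
    c=load(f); im=c['image'];m=(im.max(2)<50).astype(np.uint8); m[:, :340]=0;m[:,410:]=0;m[:195]=0;m[235:]=0
    n,l,st,ce=cv2.connectedComponentsWithStats(m)
    for i in range(1,n):
        if st[i][4]>30: print(f,st[i],ce[i],cv2.minAreaRect(np.argwhere(l==i)[:,::-1].astype(np.float32)))
```

```text
[-0.55  0.    1.18  0.    1.96 -0.55]
s1 [353 214  31   7 162] [367.97530864 217.16049383] ((368.0, 217.0), (6.0, 30.0), 90.0)
d1 [363 216  33  10 186] [378.48924731 219.69892473] ((378.9722595214844, 220.83450317382812), (8.492630958557129, 32.097145080566406), 87.61405944824219)
```

View pics/w1.png

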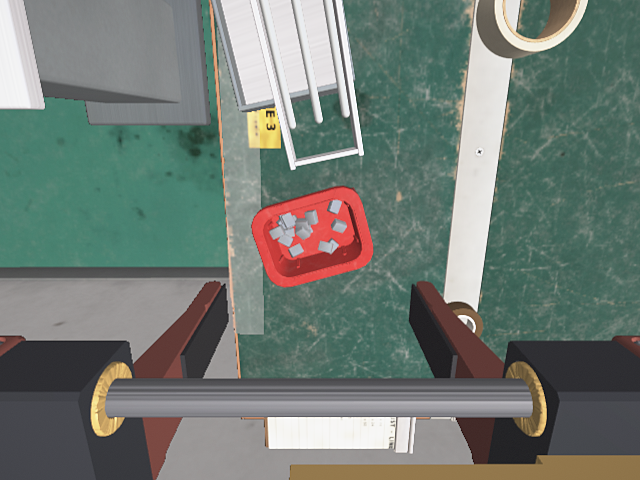

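```bash
cat >> h.py <<'E'
def redbin(c,z=.055):
    im=c['image'].astype(int); m=((im[...,2]>110)&(im[...,1]<80)&(im[...,0]<80)).astype(np.uint8)
    m=cv2.morphologyEx(m,cv2.MORPH_CLOSE,np.ones((5,5)))
    cs,_=cv2.findContours(m,cv2.RETR_EXTERNAL,cv2.CHAIN_APPROX_NONE)
    k=max(cs,key=cv2.contourArea)[:,0]
    P=np.array([plane(c,u,v,z)[:2] for u,v in k]); r=cv2.minAreaRect((P*1000).astype(np.float32)); return r,k
E
python3 - <<'E'
from h import *
w=load('w1');s=load('s1');d=load('d1')
print('bin',redbin(w)[0], redbin(w)[1].min(0),redbin(w)[1].max(0))
print('bar c',tri(s,(368,217),d,(379,220.3)))
L=tri(s,(383.5,217),d,(395,220.6)); R=tri(s,(352.5,217),d,(362.8,219.5)); print('ends',L,R)
pl=lambda u,v:plane(s,u,v,.205).round(4)
print(pl(383.9,217),pl(368,217),pl(352.7,217))
for z in(.07,.08): print(z,[plane(w,u,v,z)[:2].round(4) for u,v in((292,125),(319,122),(346,117))])
for z in(.09,.1,.11): print('plate',z,[plane(w,u,v,z)[:2].round(4) for u,v in((293,167),(362,153))])
g=cv2.cvtColor(w['image'],cv2.COLOR_BGR2GRAY)
a=cv2.resize(w['image'][0:200,190:400],None,fx=3.5,fy=3,interpolation=cv2.INTER_CUBIC); cv2.imwrite('pics/w1c.png',a)
E
```

```text
bin ((481.8301086425781, -301.242431640625), (128.21728515625, 100.72318267822266), 16.2080020904541) [251 186] [372 286]
bar c (array([0.44779446, 0.01901625, 0.19977797]), np.float64(0.0007258950040486684))
ends (array([0.41702736, 0.01013145, 0.19697096]), np.float64(0.00017071704752156107)) (array([0.47833703, 0.03008326, 0.20415547]), np.float64(0.001217494557957731))
[0.4165 0.0226 0.205 ] [0.4481 0.0268 0.205 ] [0.4785 0.0309 0.205 ]
0.07 [array([ 0.4628, -0.1773]), array([ 0.49  , -0.1744]), array([ 0.5171, -0.1696])]
0.08 [array([ 0.4635, -0.1773]), array([ 0.49  , -0.1745]), array([ 0.5165, -0.1698])]
plate 0.09 [array([ 0.4643, -0.217 ]), array([ 0.5322, -0.2035])]
plate 0.1 [array([ 0.465 , -0.2159]), array([ 0.531 , -0.2028])]
plate 0.11 [array([ 0.4657, -0.2149]), array([ 0.5299, -0.2021])]
```

View pics/w1c.png

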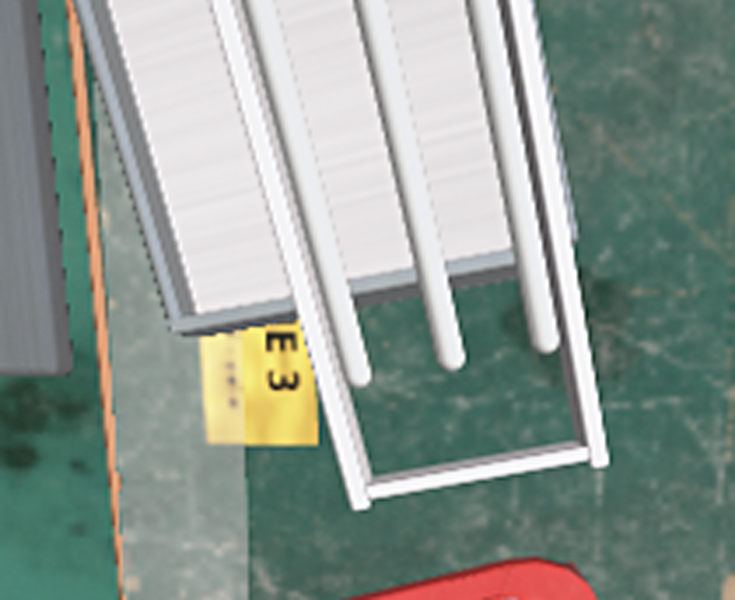

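Request:
servo_tool(
  series=[
    [60,-15,0,20,8],
    [60,-30,0,40,16],
    [60,-45,1,65,24],
    [60,-60,1,90,32],
    [60,-70,2,115,40],
    [60,-80,3,140,48],
    [60,-80,3,160,56],
    [60,-80,3,180,64],
    [60,-80,3,190,72],
    [60,-80,3,195,74],
    [60,-80,3,195,74],
    [60,-80,3,195,74],
  ],
)

```text
time: 2.4
ee_pos: [0.4936, -0.3392, 0.1078]
tool_rot: [-0.0, 0.99, 0.14, 0.0]
wrist_force: [-0.3, 0.4, -0.3]
finger_gap: 0.682
finger_force: 0.0
```

Run:
```python
from h import *
s=ctrl.read_state();print(s['joints'].round(2),s['ee_pos'].round(4))
c=snap('wrist','w2');print(redbin(c)[0])
```

```text
[-0.66  0.1   1.43  0.    1.62  0.63] [ 0.4936 -0.3392  0.1078]
((488.6163330078125, -316.2781982421875), (131.44215393066406, 71.07220458984375), 18.6279354095459)
```

View pics/w2.png

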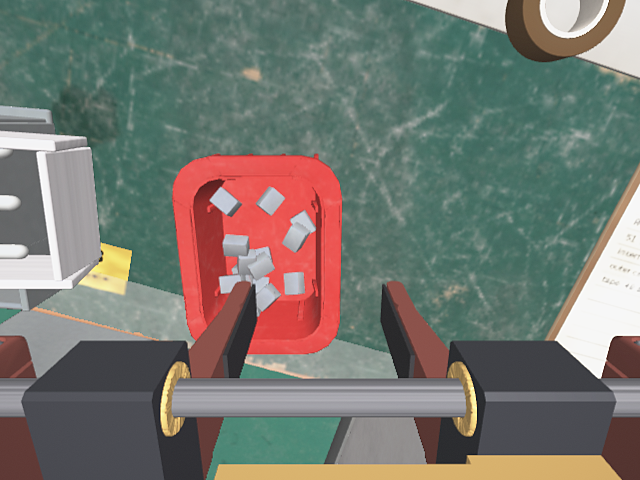

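Request:
servo_tool(
  series=[
    [60,0,0,20,0],
    [60,0,0,40,0],
    [60,0,0,58,0],
    [60,0,0,70,0],
    [60,0,0,72,0],
    [40,0,0,72,0],
    [10,0,0,72,0],
    [5,0,0,72,0],
    [5,0,0,72,0],
    [5,0,0,72,0],
    [5,0,0,72,0],
  ],
  force=15,
)

```text
time: 3.55
ee_pos: [0.4931, -0.3401, 0.0359]
tool_rot: [0.0, 0.99, 0.139, 0.0]
wrist_force: [0.1, -0.9, -0.9]
finger_gap: 0.175
finger_force: 0.0
```

Request:
servo_tool(
  series=[
    [5,0,0,0,0],
    [5,0,0,0,0],
    [5,0,0,0,0],
  ],
)

```text
time: 3.85
ee_pos: [0.4929, -0.34, 0.0358]
tool_rot: [-0.0, 0.99, 0.139, -0.0]
wrist_force: [-1.2, -0.7, 1.2]
finger_gap: 0.065
finger_force: 14.9
```

Request:
servo_tool(
  series=[
    [5,4,-4,0,0.5],
    [5,8,-8,0,1],
    [5,12,-12,0,1.5],
    [5,16,-16,0,2],
    [5,20,-20,0,2.5],
    [5,24,-24,0,3],
    [5,28,-28,0,3.5],
    [5,31,-32,0,4],
    [5,33,-34,0,4.5],
    [5,33,-34,0,4.5],
    [20,33,-34,0,4.5],
    [30,33,-34,0,4.5],
    [30,33,-34,0,4.5],
    [30,33,-34,0,4.5],
    [30,33,-34,-40,4.5],
    [30,33,-34,-80,4.5],
    [30,33,-20,-120,4.5],
    [30,33,0,-140,4.5],
    [30,33,0,-140,4.5],
    [30,33,0,-140,4.5],
  ],
)

```text
time: 5.85
ee_pos: [0.5246, -0.3307, 0.1746]
tool_rot: [-0.001, 0.995, 0.1, -0.0]
wrist_force: [0.2, 0.8, -1.0]
finger_gap: 0.341
finger_force: 0.0
```

```bash
cat >> h.py <<'E'
O=np.array([.4758,-.107]); Y=np.radians(11.7); G=np.array([[np.cos(Y),-np.sin(Y)],[np.sin(Y),np.cos(Y)]])
def g(p): return (np.array(p)[:2]-O)@G
E
python3 - <<'E'
from h import *
s=ctrl.read_state();print(s['joints'].round(2),s['ee_pos'].round(4),s['tool_rot'].round(3))
c=snap('wrist','w3');r,k=redbin(c);print(r,g(np.array(r[0])/1000),k.min(0),k.max(0))
E
```

```text
[-0.62  0.14  1.26  0.    1.74  0.75] [ 0.5246 -0.3307  0.1746] [-0.001  0.995  0.1   -0.   ]
((476.2685241699219, -267.0125427246094), (197.19100952148438, 99.71333312988281), 11.805325508117676) [-0.03198972 -0.15678294] [159 149] [292 376]
```

Request:
servo_tool(
  series=[
    [60,-2,4,0,-8],
    [60,-2,8,0,-16],
    [60,-2,11,0,-24],
    [60,-2,11,0,-32],
    [60,-2,11,0,-40],
    [60,-2,11,0,-48],
    [60,-2,11,0,-56],
    [60,-2,11,0,-64],
    [60,-2,11,0,-72],
    [60,-2,11,0,-80],
    [60,-2,11,0,-88],
    [60,-2,11,0,-90],
    [60,-2,11,0,-90],
    [60,-2,11,0,-90],
  ],
)

```text
time: 7.3
ee_pos: [0.5245, -0.3412, 0.1739]
tool_rot: [-0.001, 0.633, 0.774, -0.0]
wrist_force: [-1.1, -0.4, -0.5]
finger_gap: 0.681
finger_force: 0.0
```

Run:
```python
from h import *
s=ctrl.read_state();print(s['joints'].round(2),s['ee_pos'].round(4),g(s['ee_pos']).round(4),s['tool_rot'].round(3))
c=snap('wrist','w4');r,k=redbin(c);print(r,g(np.array(r[0])/1000),k.min(0),k.max(0))
```

```text
[-0.63  0.16  1.24  0.    1.74 -0.83] [ 0.5245 -0.3412  0.1739] [ 2.000e-04 -2.392e-01] [-0.001  0.633  0.774 -0.   ]
((507.45404052734375, -259.9296569824219), (128.3876190185547, 98.78959655761719), 11.752525329589844) [-1.58329865e-05 -1.56171246e-01] [227  49] [405 193]
```

View pics/w4.png

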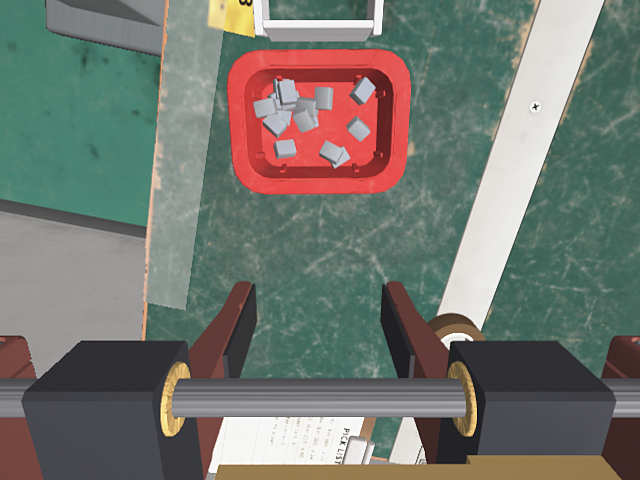

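Request:
servo_tool(
  series=[
    [60,0,0,35,0],
    [60,0,0,70,0],
    [60,0,0,105,0],
    [60,0,0,130,0],
    [60,0,0,134,0],
    [60,10,0,134,0],
    [60,18,0,134,0],
    [60,24,0,134,0],
    [60,30,0,134,0],
    [60,36,0,134,0],
    [60,42,0,134,0],
    [60,48,0,134,0],
    [60,54,0,134,0],
    [60,60,0,134,0],
    [60,66,0,134,0],
    [60,70,0,134,0],
    [60,73,0,134,0],
    [60,75,0,134,0],
    [60,76,0,134,0],
    [60,77,0,134,0],
  ],
)

```text
time: 9.35
ee_pos: [0.5096, -0.2667, 0.0416]
tool_rot: [0.0, 0.633, 0.774, -0.0]
wrist_force: [0.5, -3.1, 3.5]
finger_gap: 0.686
finger_force: 1.7
```

Request:
servo_tool(
  series=[
    [60,1,0,0,0],
    [60,2,0,0,0],
    [60,2,0,0,0],
  ],
)

```text
time: 9.65
ee_pos: [0.5091, -0.2646, 0.0415]
tool_rot: [-0.0, 0.633, 0.774, 0.0]
wrist_force: [0.4, -2.6, 1.3]
finger_gap: 0.681
finger_force: 1.5
```

Request:
servo_tool(
  series=[
    [60,1,0,0,0],
    [60,2,0,0,0],
    [60,2,0,0,0],
  ],
)

```text
time: 9.95
ee_pos: [0.5088, -0.2625, 0.0416]
tool_rot: [-0.0, 0.633, 0.774, 0.0]
wrist_force: [1.0, -2.0, 2.5]
finger_gap: 0.684
finger_force: 1.4
```

Request:
servo_tool(
  series=[
    [60,1,0,0,0],
    [60,2,0,0,0],
    [60,3,0,0,0],
    [60,3,0,0,0],
  ],
)

```text
time: 10.35
ee_pos: [0.5082, -0.2595, 0.0415]
tool_rot: [-0.0, 0.633, 0.774, 0.0]
wrist_force: [0.2, -1.8, 1.0]
finger_gap: 0.686
finger_force: 1.2
```

Request:
servo_tool(
  series=[
    [60,1,0,0,0],
    [60,2,0,0,0],
    [60,2,0,0,0],
  ],
)

```text
time: 10.65
ee_pos: [0.5077, -0.2576, 0.0415]
tool_rot: [-0.0, 0.633, 0.774, 0.0]
wrist_force: [0.7, -2.0, 1.5]
finger_gap: 0.684
finger_force: 1.1
```

Request:
servo_tool(
  series=[
    [60,1,0,0,0],
    [60,2,0,0,0],
    [60,2,0,0,0],
  ],
)

```text
time: 10.95
ee_pos: [0.5074, -0.2556, 0.0415]
tool_rot: [-0.0, 0.633, 0.774, 0.0]
wrist_force: [0.8, -2.9, 2.1]
finger_gap: 0.685
finger_force: 1.0
```

Run:
```python
from h import *
s=ctrl.read_state();print(g(s['ee_pos']).round(4))
c=snap('wrist','w5');r,k=redbin(c);P=np.array([g(plane(c,u,v,.055)) for u,v in k]);print(r,g(np.array(r[0])/1000),k.min(0),k.max(0),P.min(0),P.max(0))
cv2.imwrite('pics/w5c.png',c['image'][0:300,100:540])
```

```text
[ 0.0008 -0.1519]
((500.0169372558594, -222.88043212890625), (128.24681091308594, 125.58527374267578), 12.07005500793457) [ 0.0002147  -0.11838365] [151  85] [476 376] [-0.06387953 -0.18146258] [ 0.06431462 -0.05523287]
```

View pics/w5c.png

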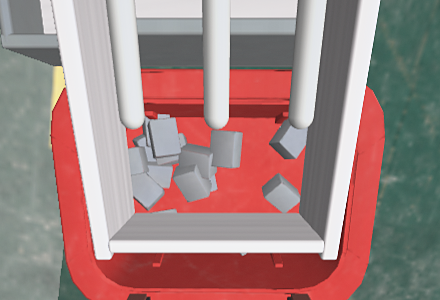

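Request:
servo_tool(
  series=[
    [60,1,0,0,0],
    [60,2,0,0,0],
    [60,3,0,0,0],
    [60,3,0,0,0],
  ],
)

```text
time: 11.4
ee_pos: [0.5068, -0.2527, 0.0416]
tool_rot: [-0.0, 0.633, 0.774, 0.0]
wrist_force: [-0.1, -2.4, 1.7]
finger_gap: 0.686
finger_force: 0.9
```

Request:
servo_tool(
  series=[
    [60,1,0,0,0],
    [60,2,0,0,0],
    [60,2,0,0,0],
  ],
)

```text
time: 11.7
ee_pos: [0.5064, -0.2507, 0.0416]
tool_rot: [-0.0, 0.633, 0.774, 0.0]
wrist_force: [0.2, -1.9, 0.7]
finger_gap: 0.684
finger_force: 0.8
```

Request:
servo_tool(
  series=[
    [60,1,0,0,0],
    [60,2,0,0,0],
    [60,2,0,0,0],
  ],
)

```text
time: 12.0
ee_pos: [0.506, -0.2488, 0.0415]
tool_rot: [-0.0, 0.633, 0.774, 0.0]
wrist_force: [-0.1, -1.3, 0.5]
finger_gap: 0.685
finger_force: 0.8
```

Request:
servo_tool(
  series=[
    [60,1,0,0,0],
    [60,1,0,0,0],
  ],
)

```text
time: 12.2
ee_pos: [0.5058, -0.2478, 0.0416]
tool_rot: [-0.0, 0.633, 0.774, 0.0]
wrist_force: [0.2, -2.2, 0.6]
finger_gap: 0.681
finger_force: 0.8
```

Request:
servo_tool(
  series=[
    [60,1,0,0,0],
    [60,1,0,0,0],
  ],
)

```text
time: 12.4
ee_pos: [0.5056, -0.2469, 0.0416]
tool_rot: [-0.0, 0.633, 0.774, 0.0]
wrist_force: [-0.5, -1.4, 0.8]
finger_gap: 0.684
finger_force: 0.8
```

Request:
servo_tool(
  series=[
    [60,1,0,0,0],
    [60,1,0,0,0],
  ],
)

```text
time: 12.6
ee_pos: [0.5054, -0.2459, 0.0416]
tool_rot: [-0.0, 0.633, 0.774, 0.0]
wrist_force: [0.4, -1.4, 0.5]
finger_gap: 0.682
finger_force: 0.8
```

Request:
servo_tool(
  series=[
    [60,1,0,0,0],
    [60,1,0,0,0],
  ],
)

```text
time: 12.8
ee_pos: [0.5052, -0.2449, 0.0416]
tool_rot: [-0.0, 0.633, 0.774, 0.0]
wrist_force: [1.1, -2.0, 0.2]
finger_gap: 0.684
finger_force: 0.8
```

Request:
servo_tool(
  series=[
    [60,1,0,0,0],
    [60,1,0,0,0],
  ],
)

```text
time: 13.0
ee_pos: [0.505, -0.2439, 0.0416]
tool_rot: [-0.0, 0.633, 0.774, 0.0]
wrist_force: [-0.1, -1.7, -0.0]
finger_gap: 0.685
finger_force: 0.8
```

Request:
servo_tool(
  series=[
    [60,1,0,0,0],
    [60,1,0,0,0],
  ],
)

```text
time: 13.2
ee_pos: [0.5048, -0.243, 0.0416]
tool_rot: [-0.0, 0.633, 0.774, 0.0]
wrist_force: [0.7, -2.1, 1.0]
finger_gap: 0.683
finger_force: 0.8
```

Run:
```python
from h import *
s=ctrl.read_state();print(g(s['ee_pos']).round(4),s['wrist_force'])
c=snap('wrist','w6');r,k=redbin(c);P=np.array([g(plane(c,u,v,.055)) for u,v in k]);print(P.min(0),P.max(0))
cv2.imwrite('pics/w6c.png',c['image'][0:380,60:540])
```

```text
[ 0.0008 -0.139 ] [ 0.73746518 -2.13018831  1.0385195 ]
[-0.03364287 -0.10421769] [ 0.03435861 -0.0415086 ]
```

View pics/w6c.png

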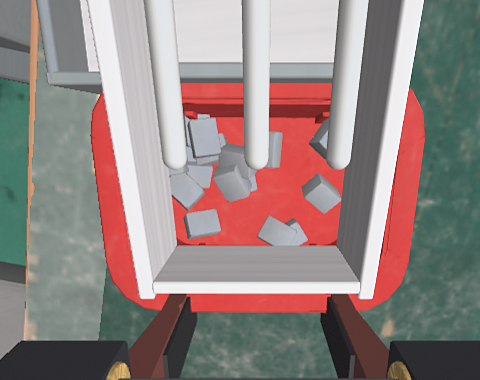

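Request:
servo_tool(
  series=[
    [60,1,0,0,0],
    [60,1,0,0,0],
  ],
)

```text
time: 13.45
ee_pos: [0.5046, -0.242, 0.0416]
tool_rot: [-0.0, 0.633, 0.774, 0.0]
wrist_force: [0.4, -0.7, 0.4]
finger_gap: 0.686
finger_force: 0.8
```

Request:
servo_tool(
  series=[
    [60,1,0,0,0],
    [60,1,0,0,0],
  ],
)

```text
time: 13.65
ee_pos: [0.5044, -0.241, 0.0416]
tool_rot: [-0.0, 0.633, 0.774, 0.0]
wrist_force: [0.9, -2.0, -0.3]
finger_gap: 0.683
finger_force: 0.8
```

Request:
servo_tool(
  series=[
    [60,1,0,0,0],
    [60,1,0,0,0],
  ],
)

```text
time: 13.85
ee_pos: [0.5042, -0.24, 0.0416]
tool_rot: [-0.0, 0.633, 0.774, 0.0]
wrist_force: [-0.0, -1.5, 0.2]
finger_gap: 0.679
finger_force: 0.8
```

Run:
```python
from h import *
snap('wrist','w7')
for f,us in(('w5',(275,360)),('w6',(275,360)),('w7',(275,360,130,160))):
    c=load(f);im=c['image']
    for u in us:
        col=im[:,u].astype(int); red=np.where((col[:,2]>110)&(col[:,1]<80))[0]; t=red[red>30].min()
        print(f,u,t,g(plane(c,u,t,.055)).round(4),[tuple(col[v].tolist()) for v in range(t-22,t+3,2)])
```

```text
w5 275 69 [-0.0147 -0.0496] [(96, 95, 93), (96, 95, 94), (96, 96, 93), (96, 95, 93), (96, 95, 92), (94, 93, 92), (95, 94, 92), (96, 95, 94), (96, 95, 93), (102, 99, 101), (91, 103, 58), (61, 64, 174), (70, 73, 216)]
w5 360 69 [ 0.0163 -0.0497] [(98, 97, 95), (97, 97, 95), (98, 96, 94), (98, 98, 95), (96, 95, 94), (97, 95, 95), (97, 96, 94), (97, 95, 94), (97, 96, 95), (105, 102, 104), (87, 97, 60), (69, 75, 145), (72, 74, 213)]
w6 275 97 [-0.015  -0.0463] [(171, 171, 165), (140, 139, 136), (91, 90, 88), (95, 94, 86), (86, 88, 204), (81, 85, 225), (83, 87, 223), (87, 92, 225), (87, 91, 224), (83, 86, 224), (85, 88, 225), (74, 76, 202), (63, 65, 202)]
w6 360 84 [ 0.0165 -0.0419] [(188, 186, 189), (171, 167, 160), (180, 175, 168), (179, 175, 168), (181, 177, 169), (179, 177, 169), (181, 179, 172), (161, 159, 155), (109, 108, 106), (98, 97, 94), (95, 94, 103), (74, 79, 228), (76, 80, 221)]
w7 275 70 [-0.0146 -0.0341] [(222, 220, 223), (222, 220, 224), (222, 221, 225), (224, 223, 225), (224, 223, 226), (224, 222, 225), (224, 222, 225), (224, 222, 225), (225, 224, 227), (228, 227, 229), (198, 196, 214), (54, 57, 207), (128, 129, 160)]
w7 360 70 [ 0.0164 -0.0342] [(221, 220, 224), (222, 221, 224), (223, 222, 225), (224, 222, 225), (224, 223, 226), (225, 224, 227), (225, 224, 228), (225, 224, 228), (226, 224, 228), (226, 224, 227), (238, 236, 230), (39, 42, 190), (127, 128, 158)]Traceback (most recent call last):
  File "<stdin>", line 6, in <module>
    return umr_minimum(a, axis, None, out, keepdims, initial, where)
ValueError: zero-size array to reduction operation minimum which has no identity
```

Run:
```python
from h import *
for f in('w6','w7'):
    c=load(f);im=c['image'].astype(int)[::9,60:560:5]
    b,gg,r=im[...,0],im[...,1],im[...,2]
    o=np.full(r.shape,'.'); o[(r>110)&(gg<95)]='R'; o[(gg>r+12)]='g'; L=im.mean(2); n=abs(r-gg)<20
    o[n&(L>190)]='W';o[n&(L<=190)&(L>120)]='w';o[n&(L<=120)&(L>60)&(gg<=r+12)]='d';o[L<50]='#'
    print(f,c['position'].round(4));print('\n'.join(''.join(x) for x in o[:42]))
```

```text
w6 [ 0.4885 -0.1618  0.203 ]
wwwwwww.wwwwwwwwWWWWWWwwWwWWWwWWWWWWWWWWWWWWWWWWWwWWWWWWWWWWWWWWWWWWdwwWWWdddddddWWWWggggggggggggggg
wwwwwww.wwwwwwwwwWWWWWWWWwWWwdwWWWWWWWWWWWWWWWWWWwWWWWWWWWWWWWWWWWWWdwWWWWddddddwWWWWggggggggggggggg
wwwwwww.wwwwwwwwwWwWWWWWWwWwwwwWWWWWWWWWWWWWWWWWWwwWWWWWWWWWWWWWWWWWdwWWWWddddddwWWWWggggggggggggggg
wwwwwww.dwwwwwwwwWWWWWWWWWWWWWwWWWWWWWWWWWWWWWWWWwwWWWWWWWWWWWWWWWWWwwWWWwddddddWWWWgggggggggggggggg
dwdwwww.wwwwwwwwwWWWWWWWWWWWWWwWWWWWWWWWWWWWWWWWWwwWWWWWWWWWWWWWWWWWwwWWWdddddddWWWWgggggggggggggggg
dddddd..wwwwwwwwwwWwWWWWWWWWWWwWWWWWWWWWWWWWWWWWWwwWWWWWWWWWWWWWWWWwwwWWWddddddwWWWWgggggggggggggggg
wdwwww..wwwwwwwwwdWWWWWWWWWWWwwwWWWWWWWWWWWWWWWWWwwWWWWWWWWWWWWWWWWdwwWWWddddddwWWWgdggggggggggggggg
wdwwww..wwwwwwwwwwWWWWWWWWWWWWWwWWWWwwwwwwwwwwwwwwwWWWwwwwwwwwwwwwwdwWWWWddddddWWWWggggggggggggggggg
wwwwwd..wwwwwwwwwwwwWWWWWWWWWWWwWWWWwwwwwwwwwwwwwwwWWWwwwwwwwwwwwwwdwWWWwddddddWWWWggggggggggggggggg
ggggdd..wwwwwwwwwwwwwWWWWWWWWWWwWWWWdddddddddddddwwWWWdddddddddddddwwWWWddddddwWWWgggggggggggggggggg
gggggg..wwwwwwwwdddddWWWWWWWWWWwWWWWWRRRRRR.RRRRRwwWWWRRRRRRR
[... 6741 characters left out ...]
wwwwwwwwwwwwwwwggggggggggg....#.##ggggggggggggggggggggggggg###....dggggggggggdwggggggggggggggg
wwwwwwwwwwwwwwwwwwwwwggggggggg......###.gggggdggggggggggggggggggg####.....gggdwggggggggggggggggggggg
wwwww.wwwwwwwwwwwwwwggggggggg.....R####gggggggggggggggggggggggggg#####.....dg..ggggggggggggggggggggg
wwww#####################.g.......###.dgdgggggggggggggggggdggggggg#####......d.#####################
ww######################.........#.###gggggdgggggggggggggggggggggg#####.......######################
#######################.........Rd###gggggwggggggwwgggggggggggggggg###d#......######################
######################.........RRd#.#gggggggdwwdgwwgggggggggggdgggg.##d##......dd.##################
```

Request:
servo_tool(
  series=[
    [60,1,0,0,0],
    [60,1,0,0,0],
  ],
)

```text
time: 14.1
ee_pos: [0.504, -0.2391, 0.0416]
tool_rot: [-0.0, 0.633, 0.774, 0.0]
wrist_force: [0.7, -1.7, -0.1]
finger_gap: 0.684
finger_force: 0.8
```

Request:
servo_tool(
  series=[
    [60,1,0,0,0],
    [60,1,0,0,0],
  ],
)

```text
time: 14.3
ee_pos: [0.5038, -0.2382, 0.0416]
tool_rot: [0.0, 0.633, 0.774, -0.0]
wrist_force: [-0.1, -1.6, 0.7]
finger_gap: 0.683
finger_force: 0.9
```

Request:
servo_tool(
  series=[
    [60,1,0,0,0],
    [60,1,0,0,0],
  ],
)

```text
time: 14.5
ee_pos: [0.5039, -0.238, 0.0417]
tool_rot: [0.001, 0.633, 0.774, -0.0]
wrist_force: [1.1, -5.2, -1.0]
finger_gap: 0.682
finger_force: 2.5
```

Request:
servo_tool(
  series=[
    [60,1,0,0,0],
    [60,1,0,0,0],
  ],
)

```text
time: 14.7
ee_pos: [0.5039, -0.2379, 0.0421]
tool_rot: [0.002, 0.633, 0.774, -0.001]
wrist_force: [2.5, -8.4, -0.8]
finger_gap: 0.684
finger_force: 3.9
```

Request:
servo_tool(
  series=[
    [60,-3,0,0,0],
    [60,-15,0,0,0],
    [60,-35,0,0,0],
    [60,-45,0,-20,0],
    [60,-45,0,-60,0],
    [60,-45,0,-100,0],
    [60,-45,0,-140,0],
    [60,-45,0,-180,0],
    [60,-45,0,-220,0],
    [60,-45,0,-250,0],
    [60,-45,0,-258,0],
  ],
)

```text
time: 15.8
ee_pos: [0.5131, -0.281, 0.304]
tool_rot: [0.003, 0.633, 0.774, 0.001]
wrist_force: [-0.4, -0.3, 1.1]
finger_gap: 0.686
finger_force: 0.0
```

Request:
servo_tool(
  series=[
    [60,10,0,0,8],
    [60,40,0,0,16],
    [60,80,0,0,24],
    [60,120,0,0,32],
    [60,160,0,0,40],
    [60,200,0,0,48],
    [60,240,0,0,56],
    [60,270,0,0,64],
    [60,290,0,0,72],
    [60,305,0,0,80],
    [60,316,0,0,88],
    [60,316,0,0,90],
    [60,316,0,0,90],
    [60,316,0,0,90],
  ],
)

```text
time: 17.2
ee_pos: [0.4493, 0.0292, 0.2984]
tool_rot: [-0.0, 0.995, 0.101, -0.001]
wrist_force: [0.7, -0.3, -0.4]
finger_gap: 0.685
finger_force: 0.0
```

Run:
```python
from h import *
s=ctrl.read_state();print(s['joints'].round(2),s['ee_pos'].round(4),g(s['ee_pos']).round(4),s['tool_rot'].round(3))
c=snap('scene','s8');snap('side','d8');w=snap('wrist','w8')
for f in('s8','d8'):
    c=load(f); im=c['image'];m=(im.max(2)<50).astype(np.uint8); m[:, :340]=0;m[:,410:]=0;m[:195]=0;m[235:]=0
    n,l,st,ce=cv2.connectedComponentsWithStats(m)
    for i in range(1,n):
        if st[i][4]>30: print(f,st[i],ce[i])
print('pred bar in wrist',proj(w,[.4481,.0268,.205]),proj(w,[.4481+.03*.979,.0268+.006,.205]),proj(w,[.4481-.03*.979,.0268-.006,.205]))
im=w['image'].astype(int); m=(im.max(2)<55).astype(np.uint8); n,l,st,ce=cv2.connectedComponentsWithStats(m)
for i in range(1,n):
    if st[i][4]>300: print(st[i],ce[i].round(1))
```

```text
[-0.01 -0.28  1.44  0.    1.98  1.36] [0.4493 0.0292 0.2984] [0.0017 0.1387] [-0.     0.995  0.101 -0.001]
s8 [353 214  31   7 155] [368.51612903 216.92258065]
d8 [363 216  33   9 184] [378.58152174 219.60869565]
pred bar in wrist [322.85788336 245.1644788 ] [323.03376326 204.31395   ] [322.69337177 283.37456088]
[ 309  202   17   83 1226] [317.  243.2]
[ 223  285   34   93 1455] [241.3 335.9]
[ 380  284   34   94 1490] [395.2 335.8]
[  80  341  124  139 2835] [176.2 433.3]
[ 436  340  121  124 2149] [461.9 419.8]
```

Run:
```python
from h import *
w=load('w8')
for z in(.202,.205): print(g(plane(w,317,243.2,z)).round(4), g(plane(w,317,203,z)).round(4),g(plane(w,317,284,z)).round(4))
```

```text
[0.0005 0.1409] [0.0303 0.1408] [-0.0318  0.141 ]
[0.0015 0.1409] [0.0309 0.1408] [-0.0305  0.141 ]
```

Request:
servo_tool(
  series=[
    [60,-1,-2,30,0],
    [60,-1,-2,60,0],
    [60,-1,-2,85,0],
    [60,-1,-2,105,0],
    [60,-1,-2,113,0],
    [50,-1,-2,113,0],
    [40,-1,-2,113,0],
    [30,-1,-2,113,0],
    [22,-1,-2,113,0],
    [16,-1,-2,113,0],
    [16,-1,-2,113,0],
    [16,-1,-2,113,0],
    [16,-1,-2,113,0],
    [16,-1,-2,113,0],
  ],
  force=4,
)

```text
time: 18.75
ee_pos: [0.448, 0.0311, 0.1866]
tool_rot: [-0.0, 0.995, 0.1, -0.0]
wrist_force: [-0.0, -0.0, 0.6]
finger_gap: 0.183
finger_force: 0.0
```

Request:
servo_tool(
  series=[
    [16,0,1,0,0],
    [16,0,2,-1,0],
    [16,0,3,-1,0],
    [16,0,4,-1,0],
    [16,0,5,-2,0],
    [16,0,6,-2,0],
    [16,0,7,-2,0],
    [16,0,8,-3,0],
    [16,0,9,-3,0],
    [16,0,10,-3,0],
    [16,0,11,-4,0],
    [16,0,12,-4,0],
    [16,0,13,-4,0],
    [16,0,14,-4,0],
    [16,0,15,-5,0],
    [16,0,16,-5,0],
    [16,0,17,-5,0],
    [16,0,18,-5,0],
    [16,0,19,-5,0],
    [16,0,20,-5,0],
  ],
)

```text
time: 20.75
ee_pos: [0.4522, 0.0118, 0.1928]
tool_rot: [-0.0, 0.995, 0.1, 0.001]
wrist_force: [-1.6, 5.9, 5.1]
finger_gap: 0.177
finger_force: 2.7
```

```bash
cat > bar.py <<'E'
from h import *
import sys
n=sys.argv[1]
for v in('side','scene'):
    c=snap(v,v[0]+n); im=c['image'].astype(int)
    m=((im[...,2]>100)&(im[...,1]<80)&(im[...,0]<80)).astype(np.uint8);m[:,:320]=0;m[:,420:]=0;m[260:]=0;m[:175]=0
w=snap('wrist','w'+n);im=w['image'].astype(int); m=(im.max(2)<55).astype(np.uint8); k,l,st,ce=cv2.connectedComponentsWithStats(m)
print([ (st[i].tolist(),ce[i].round(1).tolist()) for i in range(1,k) if 300<st[i][4]<2000])
s=ctrl.read_state();print(g(s['ee_pos']).round(4),s['ee_pos'][2].round(4),s['wrist_force'].round(1))
E
python3 bar.py 9
```

```text
[([336, 285, 11, 93, 537], [339.9, 332.2]), ([354, 341, 15, 123, 475], [361.6, 420.2]), ([270, 417, 13, 47, 381], [276.5, 447.2])]
[0.001  0.1209] 0.1927 [-1.   4.5  4.5]
```

Request:
servo_tool(
  series=[
    [16,0,1,0,0],
    [16,0,2,0,0],
    [16,0,3,0,0],
    [16,0,4,0,0],
    [16,0,5,-1,0],
    [16,0,6,-1,0],
    [16,0,7,-1,0],
    [16,0,8,-1,0],
    [16,0,9,-1,0],
    [16,0,10,-1,0],
    [16,0,11,-1,0],
    [16,0,12,-1,0],
    [16,0,13,-1,0],
    [16,0,14,-1,0],
    [16,0,15,-1,0],
    [16,0,16,-1,0],
    [16,0,17,-1,0],
    [16,0,18,-1,0],
    [16,0,19,-1,0],
    [16,0,20,-1,0],
  ],
)

```text
time: 22.9
ee_pos: [0.456, -0.0082, 0.1926]
tool_rot: [0.0, 0.995, 0.1, -0.0]
wrist_force: [-1.3, 4.0, 3.4]
finger_gap: 0.182
finger_force: 2.1
```

Request:
servo_tool(
  series=[
    [16,0,1,0,0],
    [16,0,2,0,0],
    [16,0,3,0,0],
    [16,0,4,0,0],
    [16,0,5,1,0],
    [16,0,6,1,0],
    [16,0,7,1,0],
    [16,0,8,1,0],
    [16,0,9,1,0],
    [16,0,10,1,0],
    [16,0,11,1,0],
    [16,0,12,2,0],
    [16,0,13,2,0],
    [16,0,14,2,0],
    [16,0,15,2,0],
    [16,0,16,3,0],
    [16,0,17,3,0],
    [16,0,18,3,0],
    [16,0,19,3,0],
    [16,0,20,3,0],
  ],
)

```text
time: 24.9
ee_pos: [0.4599, -0.0277, 0.1893]
tool_rot: [-0.0, 0.995, 0.1, -0.0]
wrist_force: [0.7, 4.2, -0.7]
finger_gap: 0.185
finger_force: 2.0
```

Request:
servo_tool(
  series=[
    [16,0,1,0,0],
    [16,0,2,1,0],
    [16,0,3,1,0],
    [16,0,4,1,0],
    [16,0,5,2,0],
    [16,0,6,2,0],
    [16,0,7,3,0],
    [16,0,8,3,0],
    [16,0,9,3,0],
    [16,0,10,4,0],
    [16,0,11,4,0],
    [16,0,12,4,0],
    [16,0,13,5,0],
    [16,0,14,5,0],
    [16,0,15,6,0],
    [16,0,16,6,0],
    [16,0,17,6,0],
    [16,0,18,7,0],
    [16,0,19,7,0],
    [16,0,20,8,0],
  ],
)

```text
time: 26.9
ee_pos: [0.464, -0.0475, 0.1818]
tool_rot: [0.0, 0.995, 0.1, 0.0]
wrist_force: [-1.8, 2.4, 2.0]
finger_gap: 0.186
finger_force: 1.5
```

Request:
servo_tool(
  series=[
    [16,0,1,1,0],
    [16,0,2,1,0],
    [16,0,3,2,0],
    [16,0,4,2,0],
    [16,0,5,3,0],
    [16,0,6,3,0],
    [16,0,7,4,0],
    [16,0,8,4,0],
    [16,0,9,5,0],
    [16,0,10,5,0],
    [16,0,11,6,0],
    [16,0,12,6,0],
    [16,0,12,6,0],
    [16,0,12,6,0],
    [16,0,12,6,0],
    [16,0,12,6,0],
    [16,0,12,6,0],
    [16,0,12,6,0],
    [16,0,12,6,0],
    [16,0,12,6,0],
  ],
)

```text
time: 28.9
ee_pos: [0.4662, -0.059, 0.1754]
tool_rot: [-0.0, 0.995, 0.1, -0.0]
wrist_force: [-0.5, 5.7, -4.3]
finger_gap: 0.181
finger_force: 2.5
```

Request:
servo_tool(
  series=[
    [16,0,-2,-1,0],
    [16,0,-4,-2,0],
    [16,0,-6,-3,0],
    [16,0,-8,-4,0],
    [16,0,-10,-5,0],
    [16,0,-12,-6,0],
    [16,0,-14,-7,0],
    [16,0,-16,-8,0],
    [16,0,-18,-9,0],
    [16,0,-20,-9,0],
    [16,0,-22,-10,0],
    [16,0,-24,-11,0],
    [16,0,-26,-12,0],
    [16,0,-28,-12,0],
    [16,0,-30,-13,0],
    [16,0,-32,-14,0],
    [16,0,-34,-14,0],
    [16,0,-36,-15,0],
    [16,0,-38,-15,0],
    [16,0,-40,-16,0],
  ],
)

```text
time: 30.9
ee_pos: [0.4582, -0.0195, 0.1911]
tool_rot: [-0.0, 0.995, 0.1, -0.0]
wrist_force: [2.1, -1.4, -0.9]
finger_gap: 0.187
finger_force: 1.1
```

Request:
servo_tool(
  series=[
    [16,0,-2,0,0],
    [16,0,-4,-1,0],
    [16,0,-6,-1,0],
    [16,0,-8,-1,0],
    [16,0,-10,-1,0],
    [16,0,-12,-1,0],
    [16,0,-14,-1,0],
    [16,0,-16,-1,0],
    [16,0,-18,-1,0],
    [16,0,-20,-1,0],
    [16,0,-22,-1,0],
    [16,0,-24,-1,0],
    [16,0,-26,0,0],
    [16,0,-28,0,0],
    [16,0,-30,0,0],
    [16,0,-32,0,0],
    [16,0,-34,1,0],
    [16,0,-36,1,0],
    [16,0,-38,2,0],
    [16,0,-40,2,0],
  ],
)

```text
time: 32.9
ee_pos: [0.4503, 0.0195, 0.1894]
tool_rot: [-0.0, 0.995, 0.1, -0.0]
wrist_force: [0.5, -2.7, -1.5]
finger_gap: 0.186
finger_force: 1.3
```

Request:
servo_tool(
  series=[
    [16,0,-1,0,0],
    [16,0,-2,1,0],
    [16,0,-3,1,0],
    [16,0,-4,1,0],
    [16,0,-5,1,0],
    [16,0,-6,2,0],
    [16,0,-7,2,0],
    [16,0,-8,3,0],
    [16,0,-9,3,0],
    [16,0,-10,3,0],
    [16,0,-11,3,0],
    [16,0,-11,3,0],
  ],
)

```text
time: 34.1
ee_pos: [0.4481, 0.0302, 0.1863]
tool_rot: [-0.0, 0.995, 0.1, -0.0]
wrist_force: [0.3, -2.3, -2.4]
finger_gap: 0.182
finger_force: 1.2
```

Request:
servo_tool(
  series=[
    [16,0,-1,0,0],
    [16,0,-2,0,0],
    [16,0,-2,0,0],
  ],
)

```text
time: 34.4
ee_pos: [0.4476, 0.0318, 0.1863]
tool_rot: [0.0, 0.995, 0.1, -0.0]
wrist_force: [1.4, -4.3, -3.5]
finger_gap: 0.185
finger_force: 2.2
```

Request:
servo_tool(
  series=[
    [16,0,-1,0,0],
    [16,0,-1,0,0],
    [16,0,-1,0,0],
  ],
)

```text
time: 34.7
ee_pos: [0.4476, 0.0319, 0.1863]
tool_rot: [0.001, 0.995, 0.1, -0.0]
wrist_force: [2.1, -7.4, -4.6]
finger_gap: 0.186
finger_force: 4.0
```

Request:
servo_tool(
  series=[
    [16,0,-1,0,0],
    [16,0,-1,0,0],
    [16,0,-1,0,0],
  ],
)

```text
time: 35.0
ee_pos: [0.4475, 0.0329, 0.1863]
tool_rot: [0.001, 0.995, 0.1, -0.0]
wrist_force: [0.5, -8.0, -4.6]
finger_gap: 0.211
finger_force: 4.0
```

Request:
servo_tool(
  series=[
    [30,0,2,0,0],
    [45,0,2,0,0],
    [60,0,2,0,0],
    [60,0,2,0,0],
    [60,0,2,-30,0],
    [60,0,2,-70,0],
    [60,0,2,-110,0],
    [60,0,10,-140,-8],
    [60,0,30,-150,-16],
    [60,0,50,-150,-24],
    [60,0,75,-150,-32],
    [60,0,100,-150,-40],
    [60,0,120,-150,-48],
    [60,0,140,-150,-56],
    [60,0,160,-150,-64],
    [60,0,175,-150,-72],
    [60,0,180,-150,-80],
    [60,0,180,-150,-88],
    [60,0,180,-150,-90],
    [60,0,180,-150,-90],
  ],
)

```text
time: 37.0
ee_pos: [0.4834, -0.1422, 0.3367]
tool_rot: [-0.0, 0.633, 0.775, 0.0]
wrist_force: [1.0, 0.3, -0.3]
finger_gap: 0.681
finger_force: 0.0
```

Run:
```python
from h import *
s=ctrl.read_state();print(g(s['ee_pos']).round(4),s['ee_pos'].round(3),s['wrist_force'].round(1))
w=snap('wrist','w10');sc=snap('scene','s10');d=snap('side','d10')
for f in('s10','d10'):
    c=load(f); im=c['image'];m=(im.max(2)<50).astype(np.uint8); m[:, :340]=0;m[:,410:]=0;m[:195]=0;m[235:]=0
    n,l,st,ce=cv2.connectedComponentsWithStats(m); print(f,[(st[i].tolist(),ce[i].round(1)) for i in range(1,n) if st[i][4]>30])
# predicted image boxes
P=lambda x,y,z: proj(w,[*(O+G@[x,y+.004]),z]).round(0)
print('pan',P(-.035,.102,.115),P(.035,.17,.115),'tray',P(-.076,-.04,.02),P(-.03,.072,.02),'bin',P(0,-.085,.03))
im=w['image'].astype(int)[::8,100:540:4]
b,gg,r=im[...,0],im[...,1],im[...,2]
o=np.full(r.shape,'.'); o[(r>110)&(gg<95)]='R'; o[(gg>r+12)]='g'; L=im.mean(2); n=abs(r-gg)<20
for lo,hi,ch in((215,256,'9'),(190,215,'8'),(165,190,'7'),(140,165,'6'),(115,140,'5'),(85,115,'4'),(60,85,'3')): o[n&(L>=lo)&(L<hi)&~(gg>r+12)]=ch
o[L<50]='#'
print('\n'.join(''.join(x) for x in o[:42]))
```

```text
[ 0.0003 -0.036 ] [ 0.483 -0.142  0.337] [ 1.   0.3 -0.3]
s10 [([353, 214, 31, 7, 155], array([368.5, 216.9]))]
d10 [([363, 216, 33, 15, 205], array([378.5, 220.4]))]
pan [280.  59.] [357. -26.] tray [259. 192.] [293. 100.] bin [318. 228.]
444444454454555444444ggggggggggggggggggg.5g5598999999999999999997945ggggggggg766666666999999999884478848997888
444444444554555554444444444444gggggggggg.4gg4989999999999999999989ggggggggggg6#7.3..39999999995854444444998888
444444444445555554444444444444444gggggg4ggggg979999999999999999999gggggggggg675##.33.#999999996799795889988888
444444444454555554444444444444443gggggg.4gggg979999999999999999999ggggggggggg455899999999999999999999999888888
444444444445445554444444454444443gggggg.4gggg979999999999999999999gggggggggggggggggggg457999999999999999888888
445454445444555555444445554444443gggggg.ggggg979999999999999999898gggggggggggggggggggggggggggg4548999888888888
555544445554555555544445454444444ggggg.5g364g97999999999999999979gg47gggggggggggggggggggggggggggggg47888888888
55455555555555555555444454444443gggggg.gg4644489999999999999999954456ggggggg4gggggg
[... 3101 characters left out ...]
ggggg588878888gggggggggggggggggggg
555555555555555555555555555433.654....#ggggggggg4ggggggggggggggggggg5gg#.....gggg888888883gggggggggggggggggggg
555555555555555555555555555555654....##gggggggggggg5gg4ggggg4gggggggggg##.....gg888888888ggggggggggggggggggggg
555555555555555555555555555555.4...R###3ggg4gggggg444g4gggggggggggggggg####....4888888884ggggggggggggggggggggg
55555555555555555555555555555.......###.gggggggggggggggggggg4ggggggggg4####.....8888888gggggggggggggg4gggggggg
55555555555555555555555555553......#####ggg4ggggggggggggg4gggggggggggg######.....588888ggggggggggggggggggggggg
555555555555555555555555555.......#####gggggggggggggg4ggggggggggggggggg######......989gggggggggggggggggggggggg
```

Run:
```python
from h import *
w=load('w10');P=lambda c,x,y,z: proj(c,[*(O+G@[x,y+.004]),z])
px=np.linalg.norm(P(w,.01,-.085,.03)-P(w,-.01,-.085,.03))/20; print('px/mm',px)
gr=cv2.cvtColor(w['image'],cv2.COLOR_BGR2GRAY)
def hough(reg,r0,r1,p=14):
    x0,y0,x1,y1=reg; a=cv2.resize(gr[y0:y1,x0:x1],None,fx=4,fy=4,interpolation=cv2.INTER_CUBIC)
    h=cv2.HoughCircles(a,cv2.HOUGH_GRADIENT,1.5,r0*6,param1=120,param2=p*2,minRadius=int(r0*4),maxRadius=int(r1*4))
    return [] if h is None else [((q[:2]/4+[x0,y0]).round(0).tolist(),float(q[2]/4)) for q in h[0]][:8]
print('bin',hough((270,190,370,265),13*px*.85,13*px*1.15)); print('tray',hough((230,95,300,205),7*px*.8,7*px*1.25))
# pan in scene, before/after
for f in('s1','s10'):
    c=load(f); q=np.array([P(c,x,y,.118) for x,y in((-.038,.11),(.038,.11),(.038,.163),(-.038,.163))]).astype(np.int32)
    m=np.zeros((480,640),np.uint8); cv2.fillConvexPoly(m,q,1); L=cv2.cvtColor(c['image'],cv2.COLOR_BGR2GRAY)
    print(f,q.tolist(),L[m>0].std().round(1)); x0,y0=q.min(0)-2;x1,y1=q.max(0)+3
    print('\n'.join(' '.join('%2d'%(v//10) for v in row) for row in L[y0:y1:2,x0:x1:2]))
# tray area detail
L=gr[130:200,236:300]; print('\n'.join(' '.join('%2d'%(v//10) for v in row) for row in L[::3,::2]))
```

```text
px/mm 0.7680468225616396
bin [([305.0, 236.0], 8.925000190734863), ([330.0, 225.0], 8.550000190734863)]
tray [([273.0, 146.0], 6.275000095367432), ([263.0, 149.0], 5.037499904632568)]
s1 [[381, 244], [345, 246], [349, 261], [386, 260]] 22.2
14 14 12 17 16 17 17 16 13 12 17 16 16 17 16 14 12 12 15 18  9 12 13
10 14 12 18 15 16 16 15 13 12 14 16 15 15 15 13 12 12 15 19 11  9 13
 8 14 12 19 11 14 14 13 13 11 15 17 12 13 13 12 11 17 15 14 18  9 13
 8 14 12 17 18 11 11 12 11 13 17 17 14 11 11 11 14 17 15 15 18 10 13
12 14 12 15 17 17 15 14 15 18 17 17 17 17 17 16 17 17 16 15 18 10 13
11 14 12 15 18 17 16 17 14 13 17 17 17 17 17 16 13 17 17 15 17 18 13
 9 14 13 15 18 14 15 15 13 12 17 17 17 17 16 17 16 15 13 15 15 17 13
 9 14 10 12 18 17 15 11 12 17 17 17 17 17 17 17 17 15 12 12 15 18 12
 9 13  8 10 14 18 17 17 17 17 17 17 17 16 17 17 16 15 13 11 15 17 18
 9  8  6 11 15 17 17 16 17 15 13 17 17 17 16 16 14 15 15 14 16 16 17
 9  9  8 14 15 17 17 17 17 16 16 15 15 14 14 14 14 13 14 14 13 13 14
s10 [[381, 244], [345, 246], [349, 261], [386, 260]] 15.1
14 14 12 17 17 17 17 17 17 17 17 17 17 17 
[... 2320 characters left out ...]
1 20 22 23 22 14 16 22 22 18
14 13 12 12 12 12 12 13 11 15 11 11 22 21 21 21 21 21 21 21 21 21 21 20 21 23 22 16 16 22 22 18
11 12 12 12 12 12 13 14 10 16 10 11 22 21 21 21 21 21 21 21 21 21 21 21 18 23 24 16 16 22 22 19
10 12 12 13 12 12 13 13  9 16 10 10 22 20 20 20 20 20 20 20 21 20 20 21 17 23 24 17 15 21 22 18
12 12 12 13 13 13 13 13  8 16 10 10 23 21 21 21 21 21 21 21 21 21 22 22 18 23 24 17 14 22 22 18
12 13 13 13 13 13 13 13 11 15 11 10  7  7  7  7  9  9 11 12 13  8  5  7 14 23 23 17 14 21 22 11
12 12 12 12 12 12 13 13 13 15 13 13 13 13 13 13 13 13 13  7 10 11 11 11 14 23 23 17 13 21 22 13
12 13 13 13 13 12 13 13 12 12 11 11 10 11 11 11 11 11 10 10 10 10 11 11 14 23 23 17 13 21 22 16
```

Request:
servo_tool(
  series=[
    [60,-30,0,0,0],
    [60,-60,0,0,0],
    [60,-90,0,20,0],
    [60,-110,0,40,0],
    [60,-120,0,60,0],
    [60,-120,0,60,0],
    [60,-120,0,60,0],
  ],
)

```text
time: 37.85
ee_pos: [0.5071, -0.2596, 0.2768]
tool_rot: [-0.0, 0.633, 0.774, 0.0]
wrist_force: [0.2, 0.7, 0.9]
finger_gap: 0.68
finger_force: 0.0
```

Run:
```python
from h import *
w=snap('wrist','w11');P=lambda x,y,z: proj(w,[*(O+G@[x,y+.004]),z])
print([P(x,-.085+y,.055).round(0).tolist() for x in(-.05,.05) for y in(-.04,.04)])
px=np.linalg.norm(P(.01,-.085,.025)-P(-.01,-.085,.025))/20; print(px)
gr=cv2.cvtColor(w['image'],cv2.COLOR_BGR2GRAY)
c=P(0,-.085,.02); h=int(45*px); x0,y0=int(c[0]-h),max(0,int(c[1]-h*.8)); x1,y1=int(c[0]+h),int(c[1]+h*.8)
a=cv2.resize(gr[y0:y1,x0:x1],None,fx=3,fy=3,interpolation=cv2.INTER_CUBIC)
for p in(20,30,40):
    q=cv2.HoughCircles(a,cv2.HOUGH_GRADIENT,1.5,20*px*3,param1=120,param2=p,minRadius=int(13*px*2.6),maxRadius=int(13*px*3.6))
    print(p,None if q is None else [(r[:2]/3+[x0,y0]).round(0).tolist()+[round(float(r[2])/3,1)] for r in q[0]][:8])
im=w['image'][y0:y1:6,x0:x1:2].astype(int); b,g_,r=im[...,0],im[...,1],im[...,2];L=im.mean(2)
print(x0,y0);o=np.array(list('0123456789'))[np.clip(L//25,0,9).astype(int)];o[(r>g_+40)]='R';o[g_>r+12]='.'
print('\n'.join(''.join(x) for x in o))
a_,b_=load('s1')['image'].astype(int),load('s10')['image'].astype(int); df=(abs(a_-b_).max(2)>60).astype(np.uint8); df=cv2.morphologyEx(df,cv2.MORPH_OPEN,np.ones((2,2)))
n,l,st,ce=cv2.connectedComponentsWithStats(df); print([st[i].tolist() for i in range(1,n) if st[i][4]>8 and st[i][1]>150])
```

```text
[[270.0, 174.0], [266.0, 90.0], [368.0, 174.0], [371.0, 90.0]]
0.9376771347117059
20 [[337.0, 136.0, 12.4], [301.0, 145.0, 12.4], [317.0, 123.0, 11.8], [334.0, 112.0, 12.4], [296.0, 108.0, 14.0]]
30 [[337.0, 136.0, 12.4], [301.0, 145.0, 12.4], [298.0, 114.0, 12.9]]
40 [[337.0, 136.0, 12.4], [302.0, 146.0, 11.8]]
276 99
89977699967RRRRRRRRR6999RRRRRRRRRRR5899349
6998869996777RRRRRRR6999RRRRRRRRRRR6899359
R99985999777777RRRR66999677RRRRRRR36999369
699985899545655556666999676RRRRRRRR6999379
699987677777R45567899999999RRRRRRRRRRRR399
R9998777777RR56666788999995677899999554399
R.9988777567785566.6RRRRR45678999999973399
R799874R67889999999RRRRRRR4578899999773499
RR99787656889999999RRRRR667RR.677RRRRR3499
RR998847766788999RRRRR.67777787.RRRRRR3599
RR9989999999999999999999999999999999999899
RRRRRRRRRRRRRRRRRRRRRRRRRRR4RRRRRRRRRRRRRR
[[331, 186, 53, 29, 819], [567, 201, 27, 27, 460], [610, 209, 25, 27, 445], [323, 211, 13, 37, 388], [357, 222, 7, 2, 14], [350, 231, 6, 4, 22], [360, 231, 9, 5, 39], [546, 250, 34, 24, 189], [568, 252, 12, 15, 69], [586, 263, 15, 9, 65], [524, 271, 47, 53, 1106], [586, 273, 37, 9, 170], [563, 280, 51, 53, 1252], [520, 282, 4, 6, 14], [607, 290, 10, 9, 52]]
```

```bash
python3 -c "
from station import sign_off; print(sign_off())"
```

```text
the job is handed in; nothing more can be done
None
```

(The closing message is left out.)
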